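# Seat the coffee mill's lid and hold its switch at the third click

## Task

Press the coffee mill's clear lid down until it is fully home on its seal; only then turn the dial on the mill's front deck clockwise past its first and second clicks to the third (the mark with three dots) and hold it there against its return spring. Leave the cup, the jar and everything else on the table where it is. Finish while still holding the dial at the third click: do not let go of it.

Things in the scene. Friction and masses are not known exactly. Their poses are not given: they have to be found in the camera images.
- mill: Compact white coffee mill, fixed to the table, 267 mm long, 154 wide. Origin: on the table top under its middle. Its x axis runs from the front deck (-x, the robot's side) to the grinding bowl (+x), z up. Deck: flat, 85 mm high, x = -125 to -10 mm, 150 wide; the dial's upright axis is at x = -75 mm. Round rear part: 154 mm diameter, 98 high, axis at x = 65 mm; holds the sunk steel bowl and lid.
- dial_grip (a point): On the dial's upright axis, 24 mm above the deck. The dial is black: a round skirt 66 mm wide, 11 high, and on it a straight bar grip 60 mm long, 15 thick, its flanks free from 11 to 35 mm (its top) above the deck. The point turns with the dial: x along the bar to the end with the white pointer line, y across the bar, z up. At off the pointer is 0.675 rad anticlockwise from above of the mill's x axis.
- dial (a joint): Dial angle, rad, growing clockwise seen from above. 0 = off; clicks at 0.45, 0.90, 1.35 (third: pointer 0.675 rad clockwise of the mill's x axis); hard stop at 1.45. Let go anywhere, it springs back to off: return torque 0.05 N m at off rising to 0.12 at the third click, and up to 0.035 N m more or less just beside each click.
- mark3 (a point): The three-dot mark of the third click on the deck, 44 mm from the dial's axis. The dark marks on the dial's far side are, clockwise from above: a short bar (off), one dot, two dots, three dots, 0.45 rad apart. The pointer faces this mark at the third click.
- lid_top (a point): Centre of the flat top of the lid's black press knob (38 mm diameter, 12 mm above the clear dome, which is 115 mm in diameter). It moves up and down with the lid. With the lid fully home it is 136 mm above the table.
- lid (a joint): How far the lid stands proud, in m: 0 = fully home on the seal, up to 0.014. It only slides straight up and down; the seal's friction of about 7 N holds it at any height, it has a hard stop at 0 and stays down when let go.
- saucer: Red saucer, 124 mm diameter, 14 mm high, beside the mill's front, with the cup on it. Origin: centre of its underside. To be left alone.
- cup: Red espresso cup with a handle, 62 mm diameter, 56 mm high, on the saucer. Origin: centre of its underside. To be left alone.
- tamper: Coffee tamper, steel foot 56 mm diameter, dark wooden handle, 82 mm high, beside the mill. Origin: centre of its underside. To be left alone.
- jar: Glass jar of dark beans with a wooden lid, 78 mm diameter, 102 mm high, beside the mill. Origin: centre of its underside. To be left alone.
- sugar: White lidded sugar bowl, 82 mm diameter, 79 mm high, beside the mill. Origin: centre of its underside. To be left alone.
- remote: Black remote control lying flat, 165 x 44 x 17 mm, at the right of the table. Origin: centre of its underside. To be left alone.
- spoon: Steel spoon lying flat, 150 mm long, at the left of the table. Origin: under its middle. To be left alone.

How it is judged:
By the outcome, as a careful person would: the job done as asked, in the order asked, and still so for the second after the job is handed in, while the arm keeps its last pose, push and grip.
It also fails if it takes over 45 s, if anything falls off the work surface, if the arm or the gripper's body presses on something with over 40 N, if the wrist force passes 120 N, or if a joint passes its speed limit or range.

## Robot

A 6-joint arm with a two-finger parallel gripper is mounted at the origin on the work surface. World frame = base frame: x ahead of the robot, y to its left, z up, the work surface at z = 0. Lengths are in m, angles in rad, forces in N, time in s.
With the tool pointing down it reaches from about 0.25 to 0.775 m from the base axis. Payload 4 kg.
Tool frame: the origin (TCP) lies at the very end of the fingers, on their centre line; the grasp point (between the pads) lies 19 mm behind it; z points along the fingers, y is the line along which they close (so a half turn about z gives the same grasp; the last joint's range is limited). The gripper opens to 94 mm and grips with 3 to 60 N. Pads are 16 mm wide; open, the fingers measure 119 mm over their backs; the gripper's body (75 mm by 177 mm) begins 78 mm behind the grasp point.
Start: joints at [1.022, 0.087, 1.371, -0, 1.684, -0.103], TCP at [0.237, 0.496, 0.206] pointing down, gripper open.
Joint ranges: [-3.1, 3.1], [-0.76, 2.03], [0.27, 2.55], [-1.08, 4.22], [0.17, 2.65], [-2.57, 2.57]. Speed limits (rad/s): [2.79, 2.79, 3.14, 3.14, 3.14, 3.14].

## Interface

Orientations are given as [roll, pitch, yaw] about the fixed x, y, z axes, in that order (R = Rz(yaw) Ry(pitch) Rx(roll)).
In Python, from bench import robot, snapshot, finder gives the robot as it stands.
- The arm moves only by the tool drive_tool, never from a script. Its argument "deltas" is text: rows parted by semicolons, each of 7 numbers parted by spaces: the shift along the tool's x, y, z each as a share of 100 mm, from -1 to 1, then the turn, a rotation vector about the tool's x, y, z each as a share of 90 degrees, from -1 to 1, then the finger opening in mm, from 0 to 94. In form: tx ty tz rx ry rz gripper; .... A call has 1 to 5 rows; each row is the pose to reach, as a shift and turn from the pose commanded when the call began, along the tool's axes at that moment; what a row does not reach only later rows make up. A row lasts 1/10 s, in which the tool goes at most 50 mm and 8.59 degrees, less where a joint would pass 70% of its speed; a pose out of reach is approached as far as the arm can. A call with a number of a shift or a turn outside -1 to 1 is refused whole. A call with a gripper value outside its range is refused whole. The fingers move at their own pace and stop on an object; the grip force is fixed at half the most. Time passes only in rows, so rows that repeat a pose let the fingers close. It gives the time, the measured TCP pose, the force, the opening and the grip force at its end, in the units of the state.
- robot.get_obs(): the state, without advancing time (a new reading comes with each control period).
- snapshot(name): name is "scene" or "top" or "wrist"; returns a dict with "img" (384x512x3 uint8, red, green, blue), "fx", "fy", "cx", "cy" (pixels), "T" (4x4, takes a point from camera to world coordinates); the wrist camera has in their place "hand_eye" (4x4, takes a point from camera to tool coordinates, whose origin is the TCP and whose axes are the flange's). Camera axes: x right, y up, looking along -z (the intrinsics and any distortion apply to the point x, -y, -z); pixel columns grow to the right and rows downward; lengths in m; the calibration is good to about 2 mm. The wrist camera is an equidistant fisheye: a pixel r from the principal point sees the ray r / f radians off the axis. A picture is of the moment at which its call begins: read the wrist's pose just before it. There is no depth.
- robot.close_job(): hands the job in; it is judged then, once.
Trained networks look in the newest picture that a camera, given by its name, has taken for a name from the list of things; names that differ only in an ending like _2 or _b are one class to them, and where a whole thing is asked for, a point or a joint stands for the part that bears it (a point fixed in the world has none). Each returns a list of dicts, best first, with "confidence" (0 to 1); they miss things now and then, are a little off and sometimes report something else, mostly with a low value. They report only what shows in the picture. A call takes as long as a camera call.
- finder.look_for(camera, thing): "xy" ([column, row] in pixels, amid what is visible of it).
- finder.masks_of(camera, thing): "region" (384x512 bool, what is visible of it) and "xy" ([column, row] in pixels, amid what is visible of it).
- finder.landmark_of(camera, thing): "xy" ([column, row] in pixels: a listed point, or the origin of a listed thing).
The state is a dict: "time": time; "joint_positions": joint angles; "qvel": joint speeds; "joint_torque": joint torques, N m; "tool_pos": TCP position; "ee_rot": TCP orientation; "wrist_force": force on the tool from outside, world axes, zero at the start; "wrist_torque": the same for the moment, N m; "width": finger opening in m; "finger_force": force on a finger pad.
Only numpy, scipy, OpenCV 4.12 (cv2) and the standard library are available. Lean on these libraries where they do the work, as an engineer would, in place of code of your own. Each camera call takes 0.05 s, during which the arm holds its last target. There are 200 camera calls.

## Working session

There is one attempt and no reset: what is moved stays moved. The work goes in short steps, Python scripts to look and compute and a tool call to move; the robot and the scene stay as the last step left them, time stands still between calls to the robot, and variables do not carry over. Pictures are saved under pics/ and viewed, at most 10 in all, crops included, and the job is handed in when it is done.

Besides the shell and the picture viewer there is one more tool, called after "Request:" in YAML: its name, and indented under it one key for each argument. drive_tool: Moves the arm, as the interface text tells. Shift numbers are shares of 100 mm and turn numbers shares of 90 degrees, none past 1 either way. Its arguments: {"type":"object","properties":{"deltas":{"type":"string"}},"required":["deltas"]}

```bash
mkdir -p pics
cat > h.py <<'E'
import numpy as np, cv2
from bench import robot, snapshot, finder
from scipy.spatial.transform import Rotation as R
def ray(s,uv,obs=None):
    u,v=uv
    if "T" in s:
        T=s["T"]; d=np.array([(u-s["cx"])/s["fx"],-(v-s["cy"])/s["fy"],-1])
    else:
        Tt=np.eye(4);Tt[:3,:3]=R.from_euler("xyz",obs["ee_rot"]).as_matrix();Tt[:3,3]=obs["tool_pos"]
        T=Tt@s["hand_eye"]; a=(u-s["cx"])/s["fx"];b=(v-s["cy"])/s["fy"];r=np.hypot(a,b)+1e-9
        d=np.array([np.sin(r)*a/r,-np.sin(r)*b/r,-np.cos(r)])
    return T[:3,3],T[:3,:3]@d
def at_z(s,uv,z,obs=None):
    o,d=ray(s,uv,obs); return o+d*(z-o[2])/d[2]
def tri(rs):
    A=0;b=0
    for o,d in rs:
        d=d/np.linalg.norm(d);P=np.eye(3)-np.outer(d,d);A=A+P;b=b+P@o
    return np.linalg.solve(A,b)
def save(s,n): cv2.imwrite(f"pics/{n}.png",s["img"][:,:,::-1])
E
python3 - <<'E'
from h import *
np.set_printoptions(precision=4,suppress=True)
o=robot.get_obs();print(o["time"],o["tool_pos"],o["ee_rot"],o["wrist_force"])
S={c:snapshot(c) for c in("scene","top")}
for c in S: save(S[c],c)
im=np.hstack([S["top"]["img"]]);
for t in("dial_grip","mark3","lid_top","mill"):
    rs=[]
    for c in S:
        r=finder.landmark_of(c,t)
        for q in r[:2]: print(t,c,q["xy"],round(q["confidence"],2), at_z(S[c],q["xy"],{"dial_grip":.109,"mark3":.085,"lid_top":.143,"mill":0}[t]))
        if r: rs.append(ray(S[c],r[0]["xy"]))
    if len(rs)==2: print("tri",tri(rs))
for t in("cup","jar","tamper","sugar"):
    r=finder.landmark_of("top",t)
    if r: print(t,at_z(S["top"],r[0]["xy"],0),r[0]["confidence"])
E
```

```text
0.0 [0.2369 0.4958 0.2043] [-3.1394 -0.0003  2.6958] [0.2864 0.1433 0.0971]
dial_grip scene [280.9, 167.7] 0.83 [0.4553 0.08   0.109 ]
dial_grip top [232.0, 212.9] 0.64 [0.4477 0.0775 0.109 ]
dial_grip top [282.1, 203.6] 0.34 [ 0.4764 -0.0738  0.109 ]
tri [0.4488 0.0802 0.1036]
mark3 scene [279.5, 183.6] 0.62 [0.4949 0.0589 0.085 ]
lid_top scene [308.1, 188.7] 0.84 [0.6006 0.0964 0.143 ]
lid_top top [225.9, 161.8] 0.96 [0.5987 0.0946 0.143 ]
tri [0.5993 0.0958 0.1419]
mill scene [292.4, 208.8] 0.9 [0.5301 0.0892 0.    ]
mill top [231.9, 189.2] 0.65 [0.5259 0.0846 0.    ]
tri [ 0.5272  0.0875 -0.0023]
cup [0.4608 0.2468 0.    ] 0.67
jar [0.5843 0.2677 0.    ] 0.95
tamper [ 0.4839 -0.0725  0.    ] 0.52
sugar [ 0.6087 -0.0783  0.    ] 0.75
```

View pics/top.png

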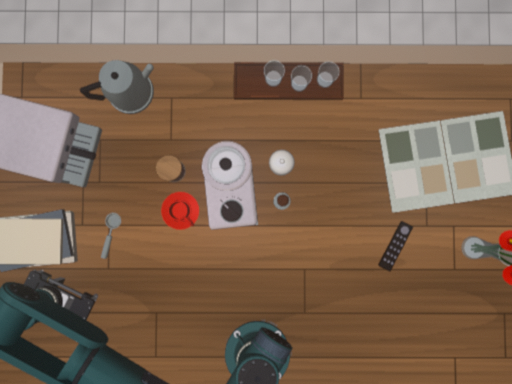

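View pics/scene.png

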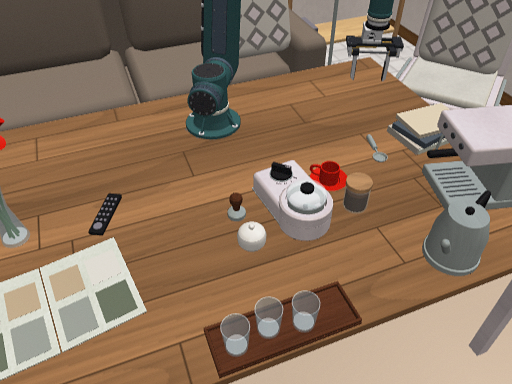

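Top view: mill with lid knob at (226,162), dial at (232,212), and the scene view agrees. The knob–dial spacing should be 140 mm, and yaw is about 0.11 rad. I'll go above the mill, closing the fingers on the way.

Request:
drive_tool:
  deltas: "-0.44 -0.24 -0.1 0 0 0 0; -0.88 -0.48 -0.1 0 0 0 0; -0.88 -0.48 -0.1 0 0 0 0"

```text
time: 1.0
tool_pos: [0.2988, 0.4117, 0.2163]
ee_rot: [3.141, 0.003, 2.69]
wrist_force: [-1.6, 0.3, 0.3]
width: 0.0734
finger_force: 0.0
```

Request:
drive_tool:
  deltas: "-0.44 -0.24 -0.1 0 0 0 0; -0.88 -0.48 -0.1 0 0 0 0; -0.88 -0.48 -0.1 0 0 0 0"

```text
time: 1.3
tool_pos: [0.3573, 0.3305, 0.226]
ee_rot: [3.142, 0.002, 2.689]
wrist_force: [-0.5, -0.5, 0.5]
width: 0.0492
finger_force: 0.0
```

Request:
drive_tool:
  deltas: "-0.44 -0.24 -0.1 0 0 0 0; -0.88 -0.48 -0.1 0 0 0 0; -0.88 -0.48 -0.1 0 0 0 0"

```text
time: 1.6
tool_pos: [0.4157, 0.2495, 0.2355]
ee_rot: [-3.141, 0.002, 2.689]
wrist_force: [-0.3, 0.6, -0.5]
width: 0.0256
finger_force: 0.0
```

Request:
drive_tool:
  deltas: "-0.44 -0.24 -0.1 0 0 0 0; -0.88 -0.48 -0.1 0 0 0 0; -0.88 -0.48 -0.1 0 0 0 0"

```text
time: 1.9
tool_pos: [0.4741, 0.1687, 0.245]
ee_rot: [-3.141, 0.001, 2.69]
wrist_force: [-0.4, 0.5, -0.7]
width: 0.0021
finger_force: 0.0
```

Request:
drive_tool:
  deltas: "-0.44 -0.24 -0.1 0 0 0 0; -0.88 -0.48 -0.1 0 0 0 0; -0.88 -0.48 -0.1 0 0 0 0;-0.88 -0.48 -0.1 0 0 0 0"

```text
time: 2.3
tool_pos: [0.5305, 0.091, 0.2546]
ee_rot: [3.141, -0.002, 2.695]
wrist_force: [0.1, 0.7, -1.5]
width: 0.0004
finger_force: 0.0
```

```bash
cat > look.py <<'E'
from h import *
import sys
np.set_printoptions(precision=4,suppress=True)
o=robot.get_obs();s=snapshot("wrist");save(s,sys.argv[1])
print(o["time"],o["tool_pos"],o["ee_rot"],o["wrist_force"],o["joint_positions"])
for t,z in(("dial_grip",.109),("mark3",.085),("lid_top",.143),("mill",0)):
    for q in finder.landmark_of("wrist",t)[:2]: print(t,q["xy"],round(q["confidence"],2),at_z(s,q["xy"],z,o))
E
python3 look.py w1
```

```text
2.3 [0.5305 0.091  0.2546] [ 3.1413 -0.0024  2.6952] [ 0.0562  0.6597 -1.5042] [ 0.0636  0.0581  1.3052  0.0015  1.7803 -1.0605]
dial_grip [386.4, 147.5] 0.75 [0.5545 0.2356 0.109 ]
dial_grip [227.0, 124.3] 0.56 [0.455  0.0813 0.109 ]
mark3 [226.9, 158.8] 0.85 [0.4914 0.0593 0.085 ]
lid_top [297.4, 243.1] 0.71 [0.6005 0.0965 0.143 ]
lid_top [387.9, 152.7] 0.3 [0.5504 0.2237 0.143 ]
mill [265.9, 164.7] 0.82 [0.5325 0.0914 0.    ]
```

View pics/w1.png

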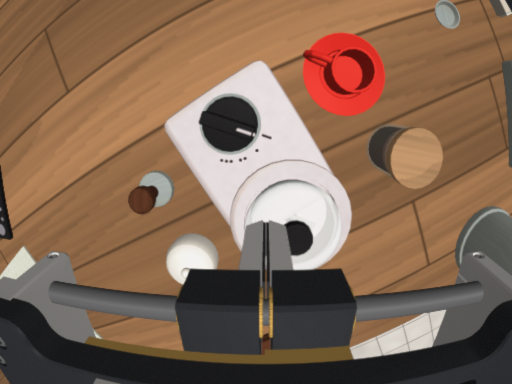

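Wrist view: dial at about (230,124), pointer at the off mark, three dots at about (226,160), knob at (297,240). This matches the earlier estimate; the other "dial" at (386,147) is the jar. I'll go over the knob and press.

Request:
drive_tool:
  deltas: "-0.3 0.17 0.3 0 0 0 0; -0.6 0.35 0.6 0 0 0 0; -0.6 0.35 0.9 0 0 0 0; -0.6 0.35 0.9 0 0 0 0"

```text
time: 2.95
tool_pos: [0.5968, 0.0966, 0.1591]
ee_rot: [-3.136, -0.011, 2.697]
wrist_force: [0.2, -0.6, -0.2]
width: 0.0003
finger_force: 0.0
```

Request:
drive_tool:
  deltas: "0 0 0.05 0 0 0 0; 0 0 0.1 0 0 0 0; 0 0 0.15 0 0 0 0; 0 0 0.18 0 0 0 0;0 0 0.18 0 0 0 0"

```text
time: 3.45
tool_pos: [0.6, 0.0957, 0.1483]
ee_rot: [3.141, 0.001, 2.696]
wrist_force: [-0.2, -0.4, -0.2]
width: 0.0004
finger_force: 0.0
```

Request:
drive_tool:
  deltas: "0 0 0.02 0 0 0 0; 0 0 0.04 0 0 0 0; 0 0 0.06 0 0 0 0; 0 0 0.08 0 0 0 0;0 0 0.08 0 0 0 0"

```text
time: 3.95
tool_pos: [0.6001, 0.0957, 0.1415]
ee_rot: [3.141, 0.002, 2.696]
wrist_force: [-1.6, 0.1, 5.3]
width: 0.0003
finger_force: 2.6
```

Request:
drive_tool:
  deltas: "0 0 0.02 0 0 0 0; 0 0 0.03 0 0 0 0; 0 0 0.04 0 0 0 0; 0 0 0.04 0 0 0 0"

```text
time: 4.35
tool_pos: [0.6001, 0.0957, 0.1376]
ee_rot: [3.141, 0.002, 2.696]
wrist_force: [-2.5, 0.0, 5.1]
width: 0.0006
finger_force: 2.8
```

Request:
drive_tool:
  deltas: "0 0 0.01 0 0 0 0; 0 0 0.02 0 0 0 0; 0 0 0.02 0 0 0 0"

```text
time: 4.65
tool_pos: [0.6001, 0.0957, 0.1362]
ee_rot: [3.14, 0.002, 2.696]
wrist_force: [-2.7, 0.1, 7.0]
width: 0.0005
finger_force: 3.7
```

Request:
drive_tool:
  deltas: "0 0 0.01 0 0 0 0; 0 0 0.01 0 0 0 0; 0 0 0.01 0 0 0 0"

```text
time: 4.95
tool_pos: [0.6002, 0.0957, 0.1362]
ee_rot: [3.14, 0.003, 2.696]
wrist_force: [-3.1, -0.4, 9.9]
width: -0.0
finger_force: 5.1
```

Stopped at 0.136 with the force rising. A bit more to be sure.

Request:
drive_tool:
  deltas: "0 0 0.02 0 0 0 0; 0 0 0.03 0 0 0 0; 0 0 0.03 0 0 0 0"

```text
time: 5.25
tool_pos: [0.6003, 0.0957, 0.1361]
ee_rot: [3.139, 0.004, 2.696]
wrist_force: [-7.4, -1.5, 17.8]
width: 0.0002
finger_force: 9.3
```

Request:
drive_tool:
  deltas: "0 0 -0.3 0 0 0 0; 0 0 -0.6 0 0 0 20; 0.3 -0.2 -0.7 0 0 0 45; 0.7 -0.4 -0.7 0 0 0 45;0.7 -0.4 -0.7 0 0 0 45"

```text
time: 5.75
tool_pos: [0.5147, 0.0898, 0.199]
ee_rot: [-3.14, -0.003, 2.696]
wrist_force: [0.8, 0.1, -0.2]
width: 0.0287
finger_force: 0.0
```

Request:
drive_tool:
  deltas: "0.52 -0.35 0 0 0 0 45; 0.52 -0.35 0 0 0 -0.1 45; 0.52 -0.35 0 0 0 -0.2 45; 0.52 -0.35 0 0 0 -0.3 45; 0.52 -0.35 0 0 0 -0.4 45"

```text
time: 6.25
tool_pos: [0.458, 0.0806, 0.1999]
ee_rot: [-3.141, 0.001, -2.981]
wrist_force: [-0.2, -0.7, -0.8]
width: 0.0447
finger_force: 0.0
```

Request:
drive_tool:
  deltas: "0 0 0 0 0 -0.1 45; 0 0 0 0 0 -0.2 45; 0 0 0 0 0 -0.3 45; 0 0 0 0 0 -0.39 45; 0 0 0 0 0 -0.39 45"

```text
time: 6.75
tool_pos: [0.4581, 0.0806, 0.1997]
ee_rot: [-3.141, 0.001, -2.375]
wrist_force: [-0.8, -1.0, 0.7]
width: 0.0452
finger_force: 0.0
```

```bash
python3 look.py w2
```

```text
6.75 [0.4581 0.0806 0.1997] [-3.1412  0.0006 -2.3746] [-0.7554 -1.0357  0.7444] [ 0.0521 -0.1028  1.5709  0.0001  1.6728 -2.2857]
dial_grip [265.8, 192.6] 0.84 [0.4568 0.0802 0.109 ]
mark3 [225.3, 194.7] 0.87 [0.4925 0.0564 0.085 ]
mark3 [267.0, 191.7] 0.17 [0.4602 0.0853 0.085 ]
mill [234.7, 213.6] 0.65 [0.5301 0.0923 0.    ]
```

View pics/w2.png

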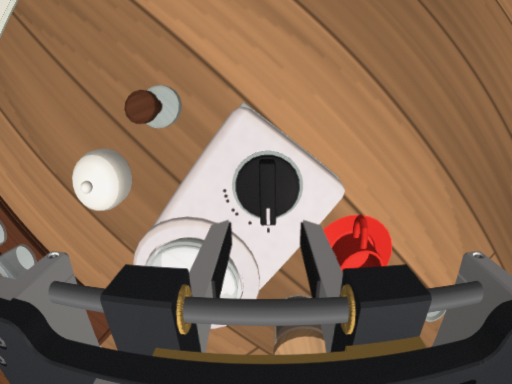

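The bar is centred between the fingers at (267,190), and aligned with them. Descending and gripping.

Request:
drive_tool:
  deltas: "0 0 0.4 0 0 0 45; 0 0 0.7 0 0 0 45; 0 0 0.9 0 0 0 45; 0 0 0.99 0 0 0 45; 0 0 0.99 0 0 0 45"

```text
time: 7.5
tool_pos: [0.4566, 0.0806, 0.0993]
ee_rot: [3.14, -0.002, -2.375]
wrist_force: [0.5, 0.1, 0.9]
width: 0.045
finger_force: 0.0
```

Request:
drive_tool:
  deltas: "0 0 0 0 0 0 0; 0 0 0 0 0 0 0; 0 0 0 0 0 0 0; 0 0 0 0 0 0 0; 0 0 0 0 0 0 0"

```text
time: 8.0
tool_pos: [0.4571, 0.0819, 0.1015]
ee_rot: [3.139, 0.002, -2.374]
wrist_force: [-2.5, 3.6, 4.9]
width: 0.0148
finger_force: 30.0
```

Request:
drive_tool:
  deltas: "0 0 0 0 0 0.06 0; 0 0 0 0 0 0.12 0; 0 0 0 0 0 0.18 0; 0 0 0 0 0 0.24 0; 0 0 0 0 0 0.3 0"

```text
time: 8.5
tool_pos: [0.4577, 0.081, 0.1015]
ee_rot: [3.141, 0.001, -2.849]
wrist_force: [-2.8, 1.7, 4.1]
width: 0.0147
finger_force: 30.0
```

Request:
drive_tool:
  deltas: "0 0 0 0 0 0.06 0; 0 0 0 0 0 0.12 0; 0 0 0 0 0 0.18 0; 0 0 0 0 0 0.24 0; 0 0 0 0 0 0.3 0"

```text
time: 9.0
tool_pos: [0.4578, 0.0799, 0.1015]
ee_rot: [-3.14, 0.001, 2.962]
wrist_force: [-2.2, -1.3, 5.3]
width: 0.0147
finger_force: 30.0
```

Request:
drive_tool:
  deltas: "0 0 0 0 0 0.06 0; 0 0 0 0 0 0.12 0; 0 0 0 0 0 0.18 0; 0 0 0 0 0 0.24 0; 0 0 0 0 0 0.26 0"

```text
time: 9.5
tool_pos: [0.4575, 0.0791, 0.1015]
ee_rot: [-3.139, 0.002, 2.555]
wrist_force: [-2.8, -1.8, 4.1]
width: 0.0148
finger_force: 30.0
```

```bash
python3 look.py w3; python3 -c "
from h import *
o=robot.get_obs();print(o['wrist_torque'],o['width'],o['finger_force'])"
```

```text
9.5 [0.4575 0.0791 0.1015] [-3.1389  0.0021  2.5551] [-2.7711 -1.7839  4.0678] [ 0.0516 -0.0597  1.7276 -0.0035  1.4735 -0.9324]
dial_grip [265.3, 236.4] 0.98 [0.4565 0.0803 0.109 ]
mark3 [265.5, 274.6] 0.62 [0.4927 0.0563 0.085 ]
mark3 [231.9, 348.3] 0.33 [ 0.5444 -0.0148  0.085 ]
mill [312.2, 244.5] 0.94 [0.5333 0.0881 0.    ]
[-0.65179322  0.5765946   0.14627083] 0.014998740556713385 29.990244805812836
```

View pics/w3.png

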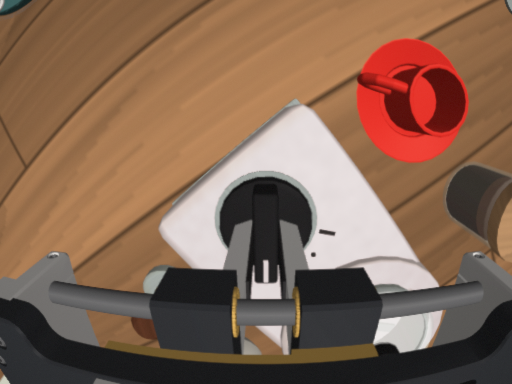

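Wrist view: the bar is between the fingers, and its pointer at (265,268) lines up with the three-dot mark at about (265,275). The hold torque is 0.146 N m, as expected at the third click. A short settle, then hand in if it is steady.

Request:
drive_tool:
  deltas: "0 0 0 0 0 0 0; 0 0 0 0 0 0 0; 0 0 0 0 0 0 0"

```text
time: 10.05
tool_pos: [0.4574, 0.0791, 0.1014]
ee_rot: [-3.139, 0.002, 2.558]
wrist_force: [-3.2, -3.4, 5.7]
width: 0.0145
finger_force: 30.0
```

Run:
```python
from h import *
o=robot.get_obs();print(o["ee_rot"],o["wrist_torque"],o["width"])
y=o["ee_rot"][2]
if abs(y-2.555)<.025: print(robot.close_job())
```

```text
[-3.13895408e+00  2.01425964e-03  2.55798004e+00] [-0.69697202  0.61482233  0.09366052] 0.014542144776169774
the job is handed in; nothing more can be done
None
```

The lid was pressed until it stopped at its home height of 136 mm, then the dial was turned to the three-dot mark; the job was handed in at about 10 s with the gripper still holding the dial there, and its verdict was not shown.

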